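# Hold the cabinet front against its pull-out box for screwing

## Robot

A 7-joint arm with a two-finger parallel gripper is mounted at the origin on the work surface. World frame = base frame: x ahead of the robot, y to its left, z up, the work surface at z = 0. Lengths are in m, angles in degrees, forces in N, time in s.
With the tool pointing down it reaches from about 0.425 to 0.875 m from the base axis. Payload 4.7 kg.
Tool frame: the origin (TCP) lies midway between the tips of the shut fingers; the grasp point (between the pads) lies 19 mm behind it (env.grip_point_offset is the distance from the TCP to the grasp point, in m); z points along the fingers, y is the line along which they close (so a half turn about z gives the same grasp; the last joint's range is limited). The gripper opens to 87 mm and grips with 3 to 60 N. Pads are 19 mm wide; open, the fingers measure 117 mm over their backs; the gripper's body (75 mm by 190 mm) begins 51 mm behind the grasp point.
Start: joints at [73.402, 18.392, -4.016, 83.108, 1.295, 78.541, -3.26], TCP at [0.194, -0.62, 0.223] pointing down, gripper open.
Joint ranges: [-163.93, 163.93], [-17.29, 119.83], [-79.2, 71.16], [3.27, 140.29], [-89.18, 269.18], [5.43, 117.66], [-154.24, 154.24]. Speed limits (degrees/s): [147.25, 147.25, 180, 180, 180, 180, 180].

## Interface

Orientations are given as [roll, pitch, yaw] about the fixed x, y, z axes, in that order (R = Rz(yaw) Ry(pitch) Rx(roll)).
In Python, from cell import env gives the robot as it stands.
- The arm moves only by the shell command python3 -m jog 'ROWS' [FORCE]. ROWS is JSON, a list of rows, each a list of 7 numbers: the shift along the tool's x, y, z in m, then the turn, a rotation vector about the tool's x, y, z in rad, then the finger opening in m, from 0 to 0.087. A call has 1 to 12 rows; each row shifts and turns the commanded pose from where the row before left it, along the tool's axes as they then stand; what a row does not reach is not made up. A row lasts 1/12 s, in which the tool goes at most 41.7 mm and 7.16 degrees, less where a joint would pass 70% of its speed; a pose out of reach is approached as far as the arm can. A call is refused whole if a number of a shift passes 0.0417 or a number of a turn 0.125, either way. A call with a gripper value outside its range is refused whole. The fingers move at their own pace and stop on an object; FORCE is the grip in N (left out, the last holds). Time passes only in rows, so rows that do not move let the fingers close. It gives the time, the measured TCP pose, the force, the opening and the grip force at its end, in the units of the state.
- env.get_obs(): the state, without advancing time (a new reading comes with each control period).
- env.read_camera(name): name is "side" or "top" or "wrist"; returns the picture (480x640x3 uint8, blue, green, red); there is no depth.
- env.get_calibration(name): a dict with "fov_y" (degrees; the focal length in pixels is half the picture's height over the tangent of half this angle, whatever the lens; pixels are square), "cx", "cy" (the principal point, pixels), "pose" (4x4, takes a point from camera to world coordinates). Camera axes: x right, y up, looking along -z (the intrinsics and any distortion apply to the point x, -y, -z); pixel columns grow to the right and rows downward; lengths in m; the calibration is good to about 2 mm. A picture is of the moment at which its call begins: read the wrist's pose just before it. get_calibration takes no time and is no camera call; for the wrist camera it gives the pose at the moment of the call.
- env.sign_off(): hands the job in; it is judged then, once.
The state is a dict: "time_s": time; "qpos": joint angles; "joint_velocities": joint speeds; "effort": joint torques, N m; "tool_pos": TCP position; "tool_rot": TCP orientation; "force": force on the tool from outside, world axes, zero at the start; "wrist_torque": the same for the moment, N m; "grip_width": finger opening in m; "grasp_force": force on a finger pad.
Only numpy, scipy, OpenCV 4.12 (cv2) and the standard library are available. Lean on these libraries where they do the work, as an engineer would, in place of code of your own. Each camera call takes 0.05 s, during which the arm holds its last target. There are 200 camera calls.

## Task

Take the white cabinet front with the steel handle out of its block and press its back flat against the front face of the pull-out box in the jig, centred left to right and with the top edges level, so that I can screw it on from inside. Push gently and steadily with about 10 newtons, which drives the sprung box back about 14 mm (pointer in the green), never ramming it, and finish while still holding the front there, lifted by the gripper alone, and pushing. Leave the wooden front and everything else on the counter where it is.

Things in the scene. Friction and masses are not known exactly. Their poses are not given: they have to be found in the camera images.
- white_front: THE PART: loose white cabinet front, 0.2 to 0.4 kg, upright in block_a, steel handle towards the robot. Board 140 mm wide (y), 120 tall (z), 18 thick (x). Origin: centre of the board's underside; plain back face at x = +9 mm. Handle: upright square bar 14 x 14 mm, z = 25 to 105 mm, centre line at x = -44 mm (28 mm gap to the board), on 10 mm stems at z = 37 and 95 mm
- front_handle (a point): the grip point on the white front's handle: on the bar's centre line, 80 mm above the front's underside; axes as the front's
- front_mark (a point): middle of the top edge of the white front's back face; axes as the front's
- wood_front: the other front, BYSTANDER: brown wood with a black bar handle, same shape and size as the white one, standing in the other block; leave it alone
- block_a: the fixed plywood block that holds the white front: 75 x 165 mm, 28 mm high, with a slot 20 mm wide and 16 mm deep along its y; the front stands on the slot's floor, 12 mm above the counter, and lifts straight up and out. Origin: centre of the underside, on the counter
- block_b: the same kind of fixed block, holding the wood front; which block is on the left and which on the right changes
- jig: the fixed jig on the counter that carries the pale wood pull-out box: plywood base 170 mm wide, two aluminium rails 80 mm high, back plate. Origin: on the counter under the middle of the box's front face as it stands unpressed; +x is the direction in which the box is pushed (away from the robot), y across it
- inner_box: pale wood open-topped pull-out box on the jig's rails. Its flat front face (own x = 0, facing the robot) is 120 mm wide, z = 75 to 165 mm above the counter, nothing in front of or below it; 230 mm long, sides 60 mm high. Origin: on the counter below the middle of that face. A black pointer on its +y side moves over a strip on the rail: white, then green from 9 to 19 mm of travel, then red
- box_mark (a point): middle of the top edge of the inner box's front face, 165 mm above the counter; moves with the box, axes as the jig's. Its x in the jig's frame is how far the box is pushed in: 0 at rest, end stop at 30 mm. Spring buffers push back with 700 N/m (0.7 N per mm, 10 N at 14 mm), friction about 0.2 N; it springs back when let go
- spice_jar: BYSTANDER: amber glass jar, steel cap, 48 mm wide, 90 mm tall; origin centre of underside
- salt_jar: BYSTANDER: white jar, black cap, 48 mm wide, 90 mm tall; origin centre of underside
- oil_bottle: BYSTANDER: green glass bottle, 60 mm wide, 240 mm tall; origin centre of underside
- screwdriver: BYSTANDER: red-handled screwdriver lying on the counter, about 0.2 m long
- screw_bowl: BYSTANDER: small blue bowl, 90 mm wide, 35 mm tall; origin centre of underside
There are look-alikes about, which are no part of the job. What is shaped like the white_front but blue or orange is not meant.

How it is judged:
By the outcome, as a careful person would: the job done as asked, in the order asked, and still so for the second after the job is handed in, while the arm keeps its last pose, push and grip.
It also fails if it takes over 59 s, if anything falls off the work surface, if the arm or the gripper's body presses on something with over 40 N, if the wrist force passes 120 N, or if a joint passes its speed limit or range.

## Working session

There is one attempt and no reset: what is moved stays moved. The work goes in short steps, Python scripts to look and compute and a shell command to move; the robot and the scene stay as the last step left them, time stands still between calls to the robot, and variables do not carry over. Pictures are saved under pics/ and viewed, at most 12 in all, crops included, and the job is handed in when it is done.

```bash
ls; mkdir -p pics
python3 - <<'E'
from cell import env
import cv2
for n in ("side","top"):
    im=env.read_camera(n); cv2.imwrite(f"pics/{n}0.png",im)
    c=env.get_calibration(n); print(n,c)
o=env.get_obs(); print(o["tool_pos"],o["tool_rot"],o["force"],o["time_s"],env.grip_point_offset)
E
```

```text
pics
side {'fov_y': 53.778996180449724, 'cx': 312.043223328427, 'cy': 238.2075878970147, 'pose': array([[ 0.99630967,  0.05606075, -0.06499404,  0.46103536],
       [-0.08582393,  0.64068061, -0.76299582, -0.8918737 ],
       [-0.0011337 ,  0.76575816,  0.64312764,  0.85499262],
       [ 0.        ,  0.        ,  0.        ,  1.        ]])}
top {'fov_y': 54.40252644991986, 'cx': 320.04194812619556, 'cy': 254.6695302550491, 'pose': array([[ 0.01765077,  0.97798872, -0.20790987,  0.27906716],
       [-0.99983872,  0.0165758 , -0.00691155, -0.04877672],
       [-0.00331315,  0.20799833,  0.97812357,  1.20926601],
       [ 0.        ,  0.        ,  0.        ,  1.        ]])}
[ 0.19424174 -0.61979353  0.22157638] [-1.79903409e+02  4.90643051e-03  1.74047236e+01] [-0.36515963 -0.58784395  0.61845325] 0.1 0.0187
```

View pics/side0.png

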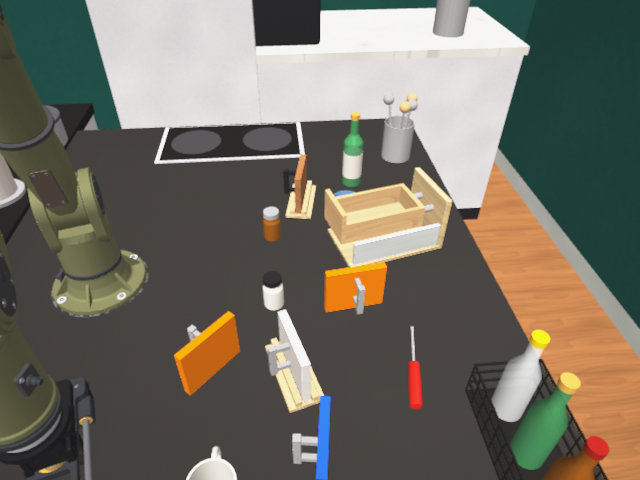

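View pics/top0.png

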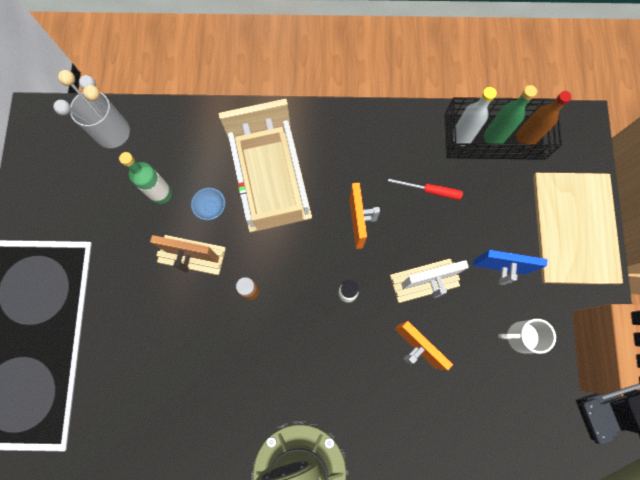

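The white piece in plywood block_a at top (435,275) and side (295,355) is the target, because it is white with a steel handle. The look-alikes are blue at top (510,263), orange at top (360,215) and orange at top (424,346). The wood front is at top (187,247) and the jig at top (268,175). I'll confirm this with enlarged crops.

Run:
```python
import cv2,numpy as np
t=cv2.imread("pics/top0.png");s=cv2.imread("pics/side0.png")
def crop(im,x,y,w,h,k): return cv2.resize(im[y:y+h,x:x+w],None,fx=k,fy=k,interpolation=cv2.INTER_CUBIC)
# each 400x300 tile: white top, white side ; jig top, jig side
a=np.hstack([crop(t,380,245,100,75,4),crop(s,250,305,100,112.5.__int__(),4)[:300]])
a=np.hstack([crop(t,385,245,100,70,4),crop(s,250,308,100,100,4)[:280+0]])if 0 else None
im=np.hstack([crop(t,385,245,80,60,5),crop(s,255,308,80,100,5)[:0] if 0 else cv2.resize(s[308:408,255:335],(400,500),interpolation=cv2.INTER_CUBIC)[:300]]) if 0 else None
L=crop(t,386,250,90,60,4.4)  # 396x264
R=crop(s,255,305,80,105,5)   # 400x525
cv2.imwrite("pics/c1.png",np.hstack([np.vstack([L,np.zeros((525-L.shape[0],L.shape[1],3),np.uint8)]),R])); print(L.shape,R.shape)
A=crop(t,215,95,100,140,4); B=crop(s,320,165,130,105,3)
B=np.vstack([B,np.zeros((560-B.shape[0],B.shape[1],3),np.uint8)])
cv2.imwrite("pics/c2.png",np.hstack([A,B])); print(A.shape,B.shape)
```

```text
(264, 396, 3) (525, 400, 3)
(560, 400, 3) (560, 390, 3)
```

View pics/c1.png

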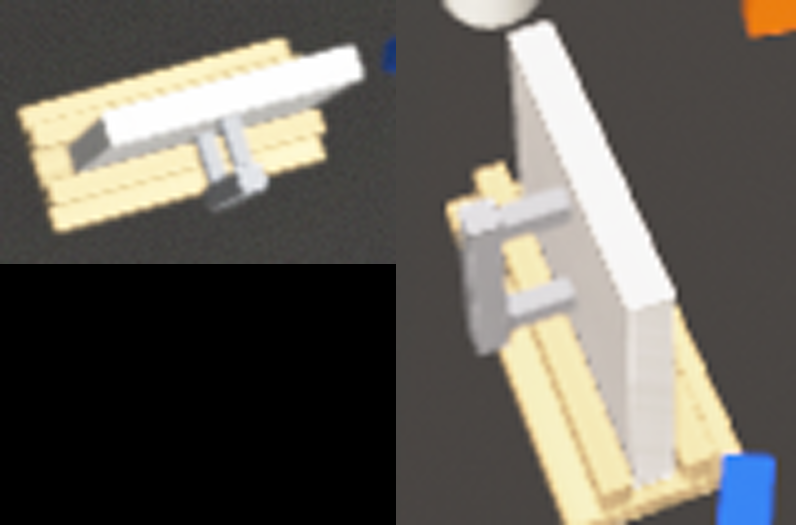

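View pics/c2.png

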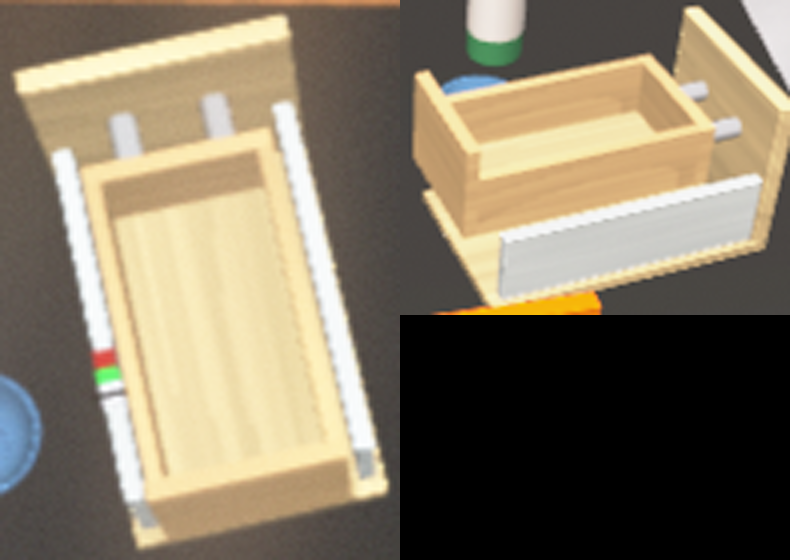

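The crops confirm the white front with the grey steel handle standing in a plywood block. In c1 its top-face corners are about (105,107), (355,45), (363,78), (113,145) from the top camera and (510,35), (548,20), (676,297), (626,308) from the side camera. In c2 the box's front top edge runs (147,503)-(350,460) from the top camera and (415,78)-(468,153) from the side camera. Next I'll fit the poses.

```bash
cat > h.py <<'E'
import numpy as np, cv2
from scipy.optimize import least_squares
from cell import env
def cal(n):
    c=env.get_calibration(n); return c["pose"],240/np.tan(np.radians(c["fov_y"]/2)),c["cx"],c["cy"]
def proj(c,P):
    T,f,cx,cy=c; p=(np.atleast_2d(P)-T[:3,3])@T[:3,:3]
    return np.c_[cx+f*p[:,0]/-p[:,2],cy-f*p[:,1]/-p[:,2]]
def world(p,P):
    c,s=np.cos(p[2]),np.sin(p[2]); P=np.atleast_2d(P)
    return np.c_[p[0]+c*P[:,0]-s*P[:,1],p[1]+s*P[:,0]+c*P[:,1],P[:,2]]
def fit(obs,x0):  # obs: list of (cal, local pts, pixels)
    r=least_squares(lambda p:np.concatenate([(proj(c,world(p,P))-u).ravel() for c,P,u in obs]),x0)
    return r.x,r.fun.reshape(-1,2)
E
python3 - <<'E'
from h import *
T,S=cal("top"),cal("side")
tc=lambda a,k,ox,oy,sx=0:(np.array(a,float)-[sx,0]+.5)/k-.5+[ox,oy]
# white front corners: back+y, back-y, front-y, front+y ; z=.132
z=.132; W=np.array([[.009,.07,z],[.009,-.07,z],[-.009,-.07,z],[-.009,.07,z]])
ut=tc([(105,107),(355,45),(363,78),(113,145)],4.4,386,250)
us=tc([(548,20),(676,297),(626,308),(510,35)],5,255,305,396)
np.set_printoptions(precision=4,suppress=True)
for n,o in (("both",[(T,W,ut),(S,W,us)]),("top",[(T,W,ut)]),("side",[(S,W,us)])):
    x,r=fit(o,[.5,-.3,0.2]); print("white",n,x,np.degrees(x[2])); 
    if n=="both":print(r)
    if n=="both":print("handle",world(x,[-.044,0,.092]))
B=np.array([[0,.06,.165],[0,-.06,.165]])
bt=tc([(147,503),(350,460)],4,215,95); bs=tc([(415,78),(468,153)],3,320,165,400)
for n,o in (("both",[(T,B,bt),(S,B,bs)]),("top",[(T,B,bt)]),("side",[(S,B,bs)])):
    x,r=fit(o,[.6,.1,0.2]); print("box",n,x,np.degrees(x[2]))
    if n=="both":print(r)
E
```

```text
white both [ 0.4731 -0.3198  0.2766] 15.84822426373067
[[-0.3556  1.2242]
 [-0.1625  0.2248]
 [ 0.4723  0.0068]
 [ 0.1045 -0.0327]
 [ 0.953   0.1551]
 [-0.21   -0.3649]
 [ 0.4058  0.4499]
 [ 0.034  -0.4301]]
handle [[ 0.4308 -0.3318  0.092 ]]
white top [ 0.474  -0.3198  0.269 ] 15.41436843362548
white side [ 0.4725 -0.3199  0.2827] 16.195139749363868
box both [0.5944 0.0606 0.2475] 14.180541193054427
[[ 0.3684  0.0257]
 [-0.0109 -0.5439]
 [-0.1111 -1.1431]
 [-0.4541  0.5096]]
box top [0.5938 0.061  0.2346] 13.441769788267376
box side [0.595  0.0594 0.2619] 15.004276721400947
```

```bash
python3 -m jog '[[0.026,-0.017,0,0,0,0,0.087],[0.026,-0.017,0,0,0,0,0.087],[0.026,-0.017,0,0,0,0,0.087],[0.026,-0.017,0,0,0,0,0.087],[0.026,-0.017,0,0,0,0,0.087],[0.026,-0.017,0,0,0,0,0.087],[0.026,-0.017,0,0,0,0,0.087],[0.026,-0.017,0,0,0,0,0.087],[0.026,-0.017,0,0,0,0,0.087],[0.026,-0.017,0,0,0,0,0.087],[0.026,-0.017,0,0,0,0.028,0.087],[0,0,0,0,0,0,0.087]]'
python3 - <<'E'
from h import *
print(env.get_obs()["tool_pos"],env.get_obs()["tool_rot"])
C=cal("wrist");im=env.read_camera("wrist");cv2.imwrite("pics/w1.png",im);print(C)
for yaw in(.2766,):
  p=[.4731,-.3198,yaw]
  print(proj(C,world(p,[[.009,.07,.132],[.009,-.07,.132],[-.009,-.07,.132],[-.009,.07,.132],[-.044,0,.117]])))
E
```

```text
time_s: 1.1
tool_pos: [0.4165, -0.3492, 0.2225]
tool_rot: [-179.9, -0.2, 16.3]
force: [0.7, 0.9, 0.5]
grip_width: 0.0871
grasp_force: 0.0
[ 0.41648015 -0.34919788  0.22245894] [-179.8533847    -0.1844027    16.34512344]
(array([[ 0.28081927,  0.92020057,  0.27271128,  0.4916985 ],
       [-0.95975614,  0.27011599,  0.07684733, -0.32711475],
       [-0.00294872, -0.28331654,  0.95902192,  0.38381253],
       [ 0.        ,  0.        ,  0.        ,  1.        ]]), np.float64(412.1801613466928), 318.92450935483566, 238.2846064894307)
[[181.08817576 127.51901902]
 [418.10092706 129.51209563]
 [415.82536485 160.37419166]
 [183.6757277  158.412489  ]
 [301.08324092 210.70315887]]
```

View pics/w1.png

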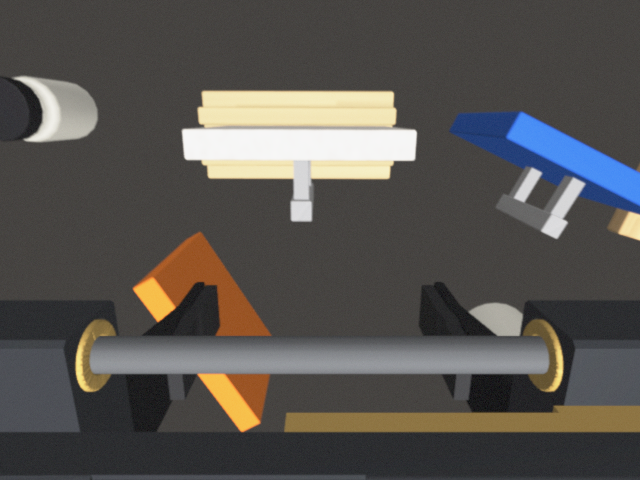

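Wrist view: the board's top corners are at (183,129), (415,129), (415,161), (184,160) and the handle top is at (302,210). Both agree with the prediction. Next I'll refine the pose and check the orange board's clearance.

Run:
```python
from h import *
np.set_printoptions(precision=4,suppress=True)
C=cal("wrist"); z=.132
W=np.array([[.009,.07,z],[.009,-.07,z],[-.009,-.07,z],[-.009,.07,z],[-.051,0,.117]])
u=np.array([(183,129),(415.5,129),(415,161),(184,160),(302,220.)])
x,r=fit([(C,W,u)],[.47,-.32,.27]); print(x,np.degrees(x[2]),r)
o=env.get_obs(); 
h=world(x,[-.044,0,.092])[0]; print("handle",h)
from scipy.spatial.transform import Rotation as R
M=R.from_euler("xyz",o["tool_rot"],degrees=True).as_matrix()
print("tool shift to TCP target", M.T@(np.r_[h[:2],.073]-o["tool_pos"]))
T,f,cx,cy=C
for uv in [(200,235),(270,335),(260,420)]:
    d=T[:3,:3]@np.array([(uv[0]-cx)/f,-(uv[1]-cy)/f,-1]); P=T[:3,3]+d*(.12-T[2,3])/d[2]
    print("orange",P, "in tool frame from handle",M.T@(P-h))
```

```text
[ 0.4702 -0.3233  0.2813] 16.11991263814052 [[-2.2734 -0.0397]
 [ 2.3982  0.268 ]
 [ 0.814  -0.8462]
 [-0.4515 -0.1664]
 [-0.547   1.4567]]
handle [ 0.428  -0.3355  0.092 ]
tool shift to TCP target [ 0.0179 -0.0122  0.1494]
orange [ 0.3942 -0.275   0.12  ] in tool frame from handle [-0.0155 -0.0676 -0.0279]
orange [ 0.3348 -0.3381  0.12  ] in tool frame from handle [-0.0902 -0.0235 -0.0281]
orange [ 0.2616 -0.3488  0.12  ] in tool frame from handle [-0.1634 -0.0338 -0.0281]
```

```bash
python3 -m jog '[[0.010,-0.007,0,0,0,0,0.05],[0.009,-0.006,0,0,0,0.004,0.05],[0,0,0.01,0,0,0,0.05],[0,0,0.02,0,0,0,0.05],[0,0,0.02,0,0,0,0.05],[0,0,0.02,0,0,0,0.05],[0,0,0,0,0,0,0.05],[0,0,0,0,0,0,0.05]]'
python3 - <<'E'
from h import *
np.set_printoptions(precision=4,suppress=True)
o=env.get_obs(); print(o["tool_pos"],o["tool_rot"])
C=cal("wrist");im=env.read_camera("wrist");cv2.imwrite("pics/w2.png",im)
print(proj(C,world([.4702,-.3233,.2813],[-.044,0,.117])),proj(C,o["tool_pos"]))
E
```

```text
time_s: 1.82
tool_pos: [0.4249, -0.3384, 0.1512]
tool_rot: [-179.9, 0.1, 15.5]
force: [-0.5, -0.1, -0.7]
grip_width: 0.0513
grasp_force: 0.0
[ 0.4249 -0.3384  0.1512] [-179.8542    0.1064   15.5229]
[[316.3056 270.0471]] [[320.225  306.9122]]
```

View pics/w2.png

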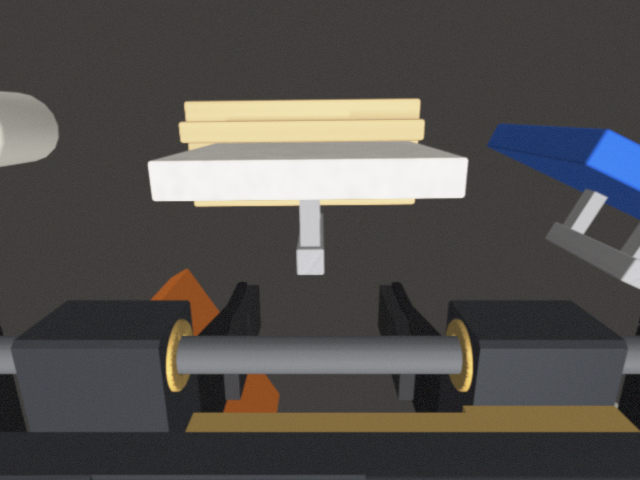

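Board top corners are now (152,161), (466,157), (465,196), (155,200). The handle's top face is about (298..325, 248..273).

Run:
```python
from h import *
np.set_printoptions(precision=4,suppress=True)
C=cal("wrist"); z=.132
W=np.array([[.009,.07,z],[.009,-.07,z],[-.009,-.07,z],[-.009,.07,z],[-.051,.007,.117],[-.051,-.007,.117]])
u=np.array([(152,161),(466,157),(465,196.5),(155,200),(298,273.),(324.5,272.)])
x,r=fit([(C,W,u)],[.47,-.32,.27]); print(x,np.degrees(x[2]),r)
o=env.get_obs(); h=world(x,[-.044,0,.092])[0]
from scipy.spatial.transform import Rotation as R
M=R.from_euler("xyz",o["tool_rot"],degrees=True).as_matrix()
print("handle",h,"tool shift", M.T@(np.r_[h[:2],.073]-o["tool_pos"]))
```

```text
[ 0.4747 -0.3203  0.2822] 16.171682555542336 [[-4.0407 -1.1277]
 [ 3.9441 -0.9653]
 [ 1.1877  0.4539]
 [-1.7886  0.5593]
 [-0.0499  1.1398]
 [ 0.8266  1.8445]]
handle [ 0.4325 -0.3326  0.092 ] tool shift [ 0.0081 -0.0044  0.0796]
```

```bash
python3 -m jog '[[0.008,-0.005,0,0,0,-0.010,0.05],[0,0,0.02,0,0,0,0.05],[0,0,0.02,0,0,0,0.05],[0,0,0.02,0,0,0,0.05],[0,0,0.019,0,0,0,0.05],[0,0,0,0,0,0,0.05],[0,0,0,0,0,0,0.05]]' 50
python3 -c "
from h import *
o=env.get_obs();print(o['tool_pos'],o['tool_rot'],o['force'])"
```

```text
time_s: 2.45
tool_pos: [0.433, -0.3312, 0.0741]
tool_rot: [-180.0, -0.0, 16.2]
force: [-0.3, 0.4, -0.2]
grip_width: 0.0505
grasp_force: 0.0
[ 0.4330284  -0.33123894  0.07405624] [-1.79986459e+02 -1.04337406e-02  1.61885851e+01] [-0.2817931   0.43174088 -0.18197677]
```

```bash
python3 -m jog '[[0,0,0,0,0,0,0.0],[0,0,0,0,0,0,0.0],[0,0,0,0,0,0,0.0],[0,0,0,0,0,0,0.0],[0,0,0,0,0,0,0.0],[0,0,0,0,0,0,0.0]]' 12; python3 -m jog '[[0,0,0,0,0,0,0.0],[0,0,0,0,0,0,0.0],[0,0,0,0,0,0,0.0]]' 55
```

```text
time_s: 2.95
tool_pos: [0.4326, -0.3318, 0.0739]
tool_rot: [180.0, -0.0, 16.1]
force: [-0.6, -0.3, 0.5]
grip_width: 0.0177
grasp_force: 0.0
time_s: 3.2
tool_pos: [0.4325, -0.3317, 0.0738]
tool_rot: [180.0, 0.0, 16.2]
force: [-0.1, 0.7, 2.0]
grip_width: 0.0137
grasp_force: 55.0
```

```bash
python3 -m jog '[[0,0,-0.005,0,0,0,0],[0,0,-0.012,0,0,0,0],[0,0,-0.015,0,0,0,0],[0,0,-0.02,0,0,0,0],[0,0,-0.02,0,0,0,0],[0,0,-0.02,0,0,0,0],[0,0,-0.02,0,0,0,0],[0,0,-0.018,0,0,0,0],[0,0,-0.010,0,0,0,0],[0,0,0,0,0,0,0],[0,0,0,0,0,0,0]]'
python3 - <<'E'
from h import *
np.set_printoptions(precision=4,suppress=True)
o=env.get_obs(); print(o["tool_pos"],o["tool_rot"],o["force"],o["wrist_torque"])
from scipy.spatial.transform import Rotation as R
M=R.from_euler("xyz",o["tool_rot"],degrees=True).as_matrix()
# pre-contact: back face 60 mm before box face; TCP is 53 mm before back face
p=[.5944,.0606,np.radians(14.2)]; t=world(p,[-.113,0,o["tool_pos"][2]])[0]
print(t,M.T@(t-o["tool_pos"]))
E
```

```text
time_s: 4.12
tool_pos: [0.4324, -0.3316, 0.2136]
tool_rot: [180.0, 0.0, 16.1]
force: [-0.2, 0.4, -3.3]
grip_width: 0.0134
grasp_force: 55.0
[ 0.4324 -0.3316  0.2136] [179.9806   0.0051  16.1466] [-0.18    0.4402 -3.2667] [-0.0419  0.1439  0.0117]
[0.4849 0.0329 0.2136] [ 0.1518 -0.3355 -0.0001]
```

```bash
python3 -m jog '[[0.004,-0.010,0,0,0,0,0],[0.008,-0.018,0,0,0,0,0],[0.010,-0.022,0,0,0,0.004,0],[0.010,-0.022,0,0,0,0.004,0],[0.010,-0.022,0,0,0,0.004,0],[0.010,-0.022,0,0,0,0.004,0],[0.010,-0.022,0,0,0,0.004,0],[0.010,-0.022,0,0,0,0.004,0],[0.010,-0.022,0,0,0,0.004,0],[0.010,-0.022,0,0,0,0.004,0]]'; python3 -m jog '[[0.010,-0.022,0,0,0,0.002,0],[0.010,-0.022,0,0,0,0,0],[0.010,-0.022,0,0,0,0,0],[0.010,-0.022,0,0,0,0,0],[0.008,-0.018,0,0,0,0,0],[0.006,-0.012,0,0,0,0,0],[0.004,-0.008,0,0,0,0,0],[0,0,0,0,0,0,0],[0,0,0,0,0,0,0]]'
python3 - <<'E'
from h import *
np.set_printoptions(precision=4,suppress=True)
o=env.get_obs(); print(o["tool_pos"],o["tool_rot"],o["force"],o["wrist_torque"])
a=env.read_camera("wrist"); cv2.imwrite("pics/w3.png",a)
s=env.read_camera("side");t=env.read_camera("top");cv2.imwrite("pics/s3.png",s);cv2.imwrite("pics/t3.png",t)
k=lambda im,x,y,w,h,f:cv2.resize(im[y:y+h,x:x+w],None,fx=f,fy=f,interpolation=cv2.INTER_CUBIC)
A=k(s,280,150,130,180,3);B=k(t,225,140,130,180,3)
cv2.imwrite("pics/c3.png",np.hstack([A,B]))
E
```

```text
time_s: 4.95
tool_pos: [0.4656, -0.1081, 0.2119]
tool_rot: [-179.9, 0.2, 14.3]
force: [0.5, -0.4, -2.5]
grip_width: 0.0136
grasp_force: 55.0
time_s: 5.7
tool_pos: [0.4913, 0.0258, 0.2127]
tool_rot: [-180.0, 0.1, 14.2]
force: [-0.0, -1.2, -2.8]
grip_width: 0.0136
grasp_force: 55.0
[0.4913 0.0258 0.2127] [-179.9977    0.1089   14.2448] [-0.0191 -1.1502 -2.7732] [-0.0143  0.1532  0.0113]
```

View pics/w3.png

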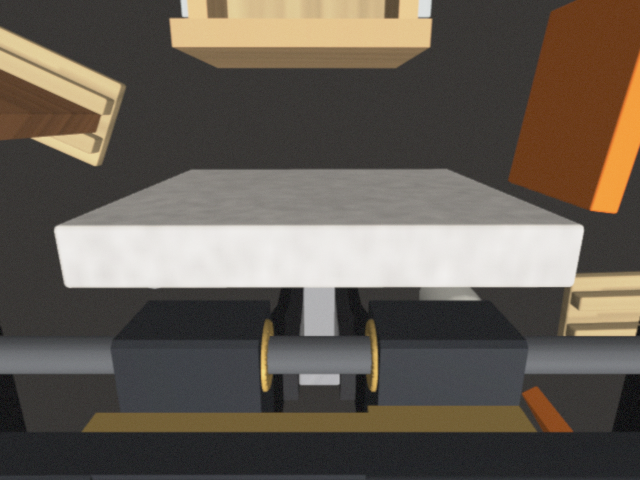

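View pics/c3.png

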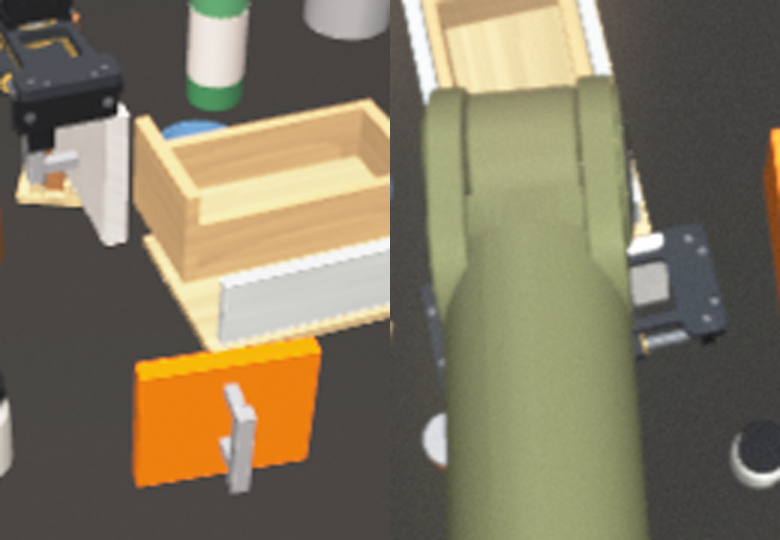

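Wrist view: the box's front top edge is (171,46)-(431,46). The held board's top back edge is (57,229)-(581,227), its top front edge (68,286)-(575,286), and its bottom back edge (190,170)-(450,170). It looks level and nearly parallel.

```bash
cat > rel.py <<'E'
from h import *
from scipy.spatial.transform import Rotation as R
np.set_printoptions(precision=4,suppress=True)
def rel(box,board,bot=None):
    C=cal("wrist"); o=env.get_obs(); zt=o["tool_pos"][2]+.0582
    B=np.array([[0,.06,.165],[0,-.06,.165]]); b,rb=fit([(C,B,np.array(box,float))],[.59,.06,.24])
    W=np.array([[.009,.07,zt],[.009,-.07,zt],[-.009,-.07,zt],[-.009,.07,zt]])
    w,rw=fit([(C,W,np.array(board,float))],[.54,.03,.24])
    print("box",b,np.degrees(b[2]),rb.ravel()); print("board",w,np.degrees(w[2]),rw.ravel())
    if bot is not None: print("bottom pred",proj(C,world(w,[[.009,.07,zt-.12],[.009,-.07,zt-.12]])).ravel(),bot)
    M=R.from_euler("xyz",o["tool_rot"],degrees=True).as_matrix()
    d=np.r_[b[:2],0]-np.r_[world(w,[.009,0,0])[0][:2],0]
    c,s=np.cos(b[2]),np.sin(b[2]); print("box-board in jig axes: gap %.4f lateral %.4f"%(c*d[0]+s*d[1],-s*d[0]+c*d[1]),"tool axes",M.T@d)
    # same with tool pose from kinematics against the top/side fit
    t=world([0,0,-.2475],0*np.eye(3)[:1])
E
python3 - <<'E'
from rel import *
rel([(171,46),(431,46)],[(57,229),(581,227),(575,286),(68,286)],[(190,170),(450,170)])
o=env.get_obs(); d=np.array([.5944,.0606])-o["tool_pos"][:2]; a=np.radians(14.2)
print("kin: ",np.cos(a)*d[0]+np.sin(a)*d[1]-.053,-np.sin(a)*d[0]+np.cos(a)*d[1])
E
```

```text
box [0.5959 0.0597 0.245 ] 14.036969697797398 [ 0.8888 -0.0834 -0.8888 -0.0632]
board [0.5328 0.035  0.2479] 14.201924234692454 [-7.9873 -1.8296 10.3001 -1.2893  3.8531  4.0137 -6.2956  5.337 ]
bottom pred [189.1414 168.7426 449.8387 168.0096] [(190, 170), (450, 170)]
box-board in jig axes: gap 0.0582 lateral 0.0086 tool axes [ 0.0582 -0.0086 -0.0001]
kin:  0.05537774740597575 0.009837085258092064
```

```bash
python3 -m jog '[[0,-0.004,0.01,0,0,0,0],[0,-0.005,0.018,0,0,0,0],[0,0,0.02,0,0,0,0],[0.005,0,0.02,0,0,0,0],[0.01,0,0.018,0,0,0,0],[0.005,0,0.012,0,0,0,0],[0,0,0.008,0,0,0,0],[0,0,0,0,0,0,0],[0,0,0,0,0,0,0],[0,0,0,0,0,0,0]]'
python3 - <<'E'
from h import *
np.set_printoptions(precision=4,suppress=True)
o=env.get_obs(); print(o["tool_pos"],o["tool_rot"],o["force"],o["wrist_torque"])
a=env.read_camera("wrist"); cv2.imwrite("pics/w4.png",a)
s=env.read_camera("side");cv2.imwrite("pics/s4.png",s)
cv2.imwrite("pics/c4.png",np.vstack([cv2.resize(a[20:300,20:620],(800,373),interpolation=cv2.INTER_CUBIC),cv2.resize(s[165:255,250:450],(480,216),interpolation=cv2.INTER_CUBIC)[:,:] if 0 else np.hstack([cv2.resize(s[165:255,270:430],(400,225),interpolation=cv2.INTER_CUBIC),np.zeros((225,400,3),np.uint8)])]))
E
```

```text
time_s: 6.68
tool_pos: [0.5095, 0.0393, 0.1082]
tool_rot: [180.0, -0.1, 14.2]
force: [0.1, -0.4, -3.3]
grip_width: 0.0139
grasp_force: 55.0
[0.5095 0.0393 0.1082] [179.9644  -0.0506  14.1765] [ 0.0626 -0.4046 -3.3485] [-0.0316  0.1049  0.0016]
```

View pics/c4.png

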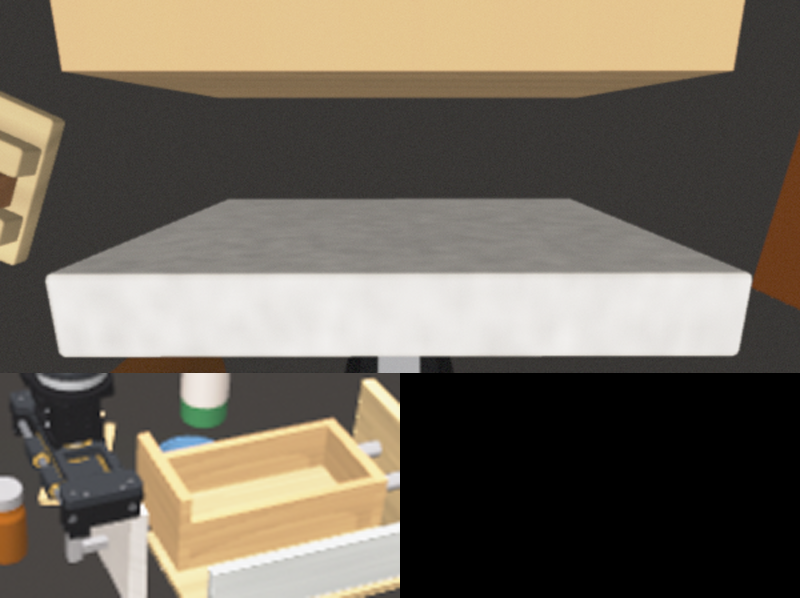

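Full-image pixels from this crop: the box's front top edge is (66.5,73)-(571,73), the board's top back edge (55,225)-(583,225) and its top front edge (66.5,286)-(573.5,286). They are parallel and centred. Next I'll check the heights from scale.

Run:
```python
from rel import *
box=[(66.5,73.3),(571,73.3)];bd=[(55.2,225.5),(583.3,225.5),(573.5,286.3),(66.5,286.3)]
rel(box,bd,[(20+229/1.333,20+199/1.333),(20+570/1.333,20+199/1.333)])
# free z fits
C=cal("wrist")
def fz(P,u,x0):
    r=least_squares(lambda p:(proj(C,world(p[:3],np.c_[P,np.full(len(P),p[3])]))-u).ravel(),x0); return r.x,np.abs(r.fun).max()
print(fz(np.array([[0,.06],[0,-.06]]),np.array(box),[.6,.06,.24,.165]))
print(fz(np.array([[.009,.07],[.009,-.07],[-.009,-.07],[-.009,.07]]),np.array(bd),[.54,.05,.24,.165]))
print(fz(np.array([[.009,.07],[.009,-.07]]),np.array(bd[:2]),[.54,.05,.24,.165]))
```

```text
box [0.5952 0.0615 0.2469] 14.146308397975437 [-0.9755  0.1593  0.9768  0.1592]
board [0.551  0.0501 0.2468] 14.142081555855322 [-6.6282 -0.4753  7.399  -0.5485  4.7114  2.984  -5.4993  3.1008]
bottom pred [188.8798 168.2784 449.4355 168.264 ] [(191.79294823705928, 169.2873218304576), (447.6069017254314, 169.2873218304576)]
box-board in jig axes: gap 0.0366 lateral 0.0002 tool axes [ 0.0366 -0.0002  0.0001]
(array([0.5953, 0.0615, 0.2469, 0.1646]), np.float64(1.5631940186722204e-13))
(array([0.5505, 0.05  , 0.2468, 0.1642]), np.float64(1.2210068945194053))
(array([0.5502, 0.05  , 0.2467, 0.164 ]), np.float64(4.263256414560601e-13))
```

Box and board are parallel and centred to 0.2 mm. By kinematics the board sits 1.4 mm high and the gap is about 36.6 mm. I'll lower it 1.4 mm and approach.

```bash
python3 -m jog '[[0.004,0,0.0014,0,0,0,0],[0.007,0,0,0,0,0,0],[0.007,0,0,0,0,0,0],[0.006,0,0,0,0,0,0],[0.003,0,0,0,0,0,0],[0.002,0,0,0,0,0,0],[0.001,0,0,0,0,0,0],[0,0,0,0,0,0,0],[0,0,0,0,0,0,0]]'; python3 -m jog '[[0.001,0,0,0,0,0,0],[0.001,0,0,0,0,0,0],[0.001,0,0,0,0,0,0],[0.001,0,0,0,0,0,0],[0.001,0,0,0,0,0,0],[0,0,0,0,0,0,0],[0,0,0,0,0,0,0]]'
python3 - <<'E'
from h import *
np.set_printoptions(precision=4,suppress=True)
o=env.get_obs(); print(o["tool_pos"],o["tool_rot"],o["force"],o["wrist_torque"])
d=np.array([.5952,.0610])-o["tool_pos"][:2]; a=np.radians(14.15)
print("kin gap,lat: ",np.cos(a)*d[0]+np.sin(a)*d[1]-.053,-np.sin(a)*d[0]+np.cos(a)*d[1], "Fx jig",np.dot(o["force"][:2],[np.cos(a),np.sin(a)]))
a=env.read_camera("wrist"); cv2.imwrite("pics/w5.png",a)
E
```

```text
time_s: 7.53
tool_pos: [0.5381, 0.0469, 0.106]
tool_rot: [180.0, 0.0, 14.2]
force: [-0.2, -0.8, -2.7]
grip_width: 0.0138
grasp_force: 55.0
time_s: 8.12
tool_pos: [0.5432, 0.0482, 0.1061]
tool_rot: [-180.0, 0.0, 14.2]
force: [-0.4, -0.8, -3.0]
grip_width: 0.0137
grasp_force: 55.0
[0.5432 0.0482 0.1061] [-179.9992    0.0024   14.2015] [-0.3765 -0.7851 -2.9925] [-0.0348  0.1462  0.0458]
kin gap,lat:  0.0005326041431979248 -0.00024831301586422487 Fx jig -0.5569995415990492
```

View pics/w5.png

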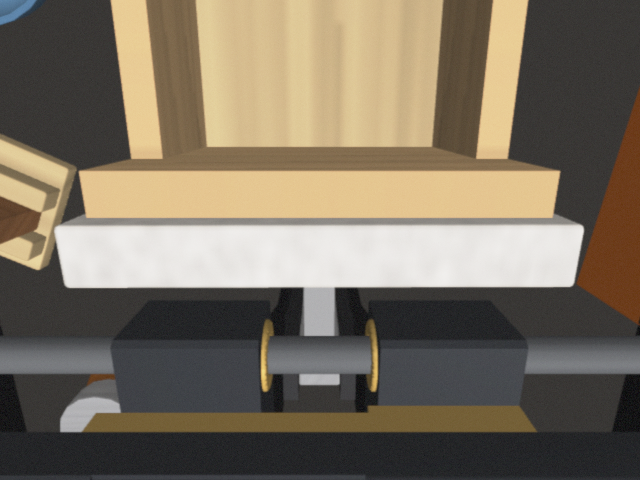

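The board is centred: box edge (87,217)-(553,217), board (57,228)-(582,228). About 2–3 mm of gap is left, with no contact yet. I'll raise 0.7 mm and press slowly.

```bash
cat > st.py <<'E'
from h import *
np.set_printoptions(precision=4,suppress=True)
o=env.get_obs(); a=np.radians(14.15); c,s=np.cos(a),np.sin(a)
d=o["tool_pos"][:2]-np.array([.5952,.0610]); print(o["tool_pos"],o["tool_rot"],o["force"],o["wrist_torque"],o["grip_width"])
print("kin push %.4f lat %.4f  Fjig %.2f %.2f"%(c*d[0]+s*d[1]+.053,-s*d[0]+c*d[1],c*o["force"][0]+s*o["force"][1],-s*o["force"][0]+c*o["force"][1]))
E
python3 -m jog '[[0,0,-0.0007,0,0,0,0],[0.0005,0,0,0,0,0,0],[0.0007,0,0,0,0,0,0],[0.0007,0,0,0,0,0,0],[0.0007,0,0,0,0,0,0],[0.0007,0,0,0,0,0,0],[0.0007,0,0,0,0,0,0],[0.0007,0,0,0,0,0,0],[0.0007,0,0,0,0,0,0],[0.0006,0,0,0,0,0,0],[0,0,0,0,0,0,0],[0,0,0,0,0,0,0]]'; python3 st.py
```

```text
time_s: 9.17
tool_pos: [0.5488, 0.0495, 0.1067]
tool_rot: [180.0, 0.0, 14.2]
force: [-1.9, -0.9, -1.7]
grip_width: 0.0138
grasp_force: 55.0
[0.5488 0.0495 0.1067] [179.9972   0.0311  14.1969] [-1.8979 -0.9332 -1.7239] [-0.073   0.4681 -0.0254] 0.013804832526685452
kin push 0.0052 lat 0.0002  Fjig -2.07 -0.44
```

```bash
python3 -m jog '[[0.0007,0,0,0,0,0,0],[0.001,0,0,0,0,0,0],[0.001,0,0,0,0,0,0],[0.001,0,0,0,0,0,0],[0.001,0,0,0,0,0,0],[0.001,0,0,0,0,0,0],[0.001,0,0,0,0,0,0],[0.001,0,0,0,0,0,0],[0.001,0,0,0,0,0,0],[0.0008,0,0,0,0,0,0],[0.0005,0,0,0,0,0,0],[0,0,0,0,0,0,0]]'; python3 -m jog '[[0,0,0,0,0,0,0],[0,0,0,0,0,0,0]]'; python3 st.py
python3 - <<'E'
from h import *
w=env.read_camera("wrist");s=env.read_camera("side");t=env.read_camera("top")
for n,i in zip("wst",(w,s,t)): cv2.imwrite(f"pics/{n}6.png",i)
k=lambda im,x,y,ww,h,f:cv2.resize(im[y:y+h,x:x+ww],None,fx=f,fy=f,interpolation=cv2.INTER_CUBIC)
A=cv2.resize(w[130:300,30:610],(800,234),interpolation=cv2.INTER_CUBIC)
B=np.hstack([k(s,290,170,100,85,4),k(t,215,145,100,85,4)])
cv2.imwrite("pics/c6.png",np.vstack([A,B]))
E
```

```text
time_s: 10.17
tool_pos: [0.5574, 0.0517, 0.1067]
tool_rot: [180.0, 0.2, 14.2]
force: [-9.1, -2.0, 1.8]
grip_width: 0.0137
grasp_force: 55.0
time_s: 10.33
tool_pos: [0.5574, 0.0517, 0.1067]
tool_rot: [180.0, 0.2, 14.2]
force: [-8.3, -1.2, 1.6]
grip_width: 0.0139
grasp_force: 55.0
[0.5574 0.0517 0.1067] [179.9891   0.1865  14.1951] [-8.2649 -1.2033  1.5891] [-0.2049  1.3866 -0.0757] 0.013888453029899507
kin push 0.0140 lat 0.0003  Fjig -8.31 0.85
```

View pics/c6.png

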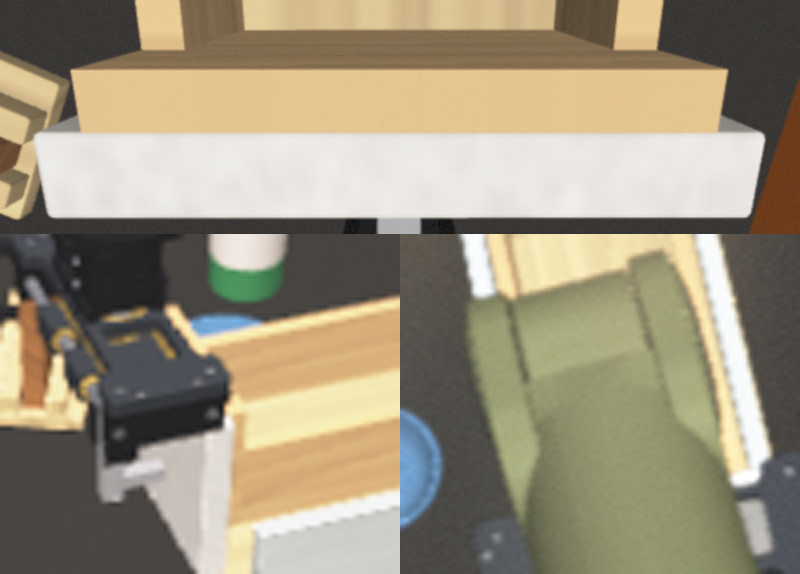

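The board is flush: box edge and board edge share centre u≈400, and the width ratio matches equal heights. The side view shows the tops level. Travel is about 11.5 mm at about 8 N, so it needs roughly 2.5 mm more, plus a little lift to unload the vertical force.

```bash
python3 -m jog '[[0.0005,0,-0.0001,0,0,0,0],[0.0005,0,-0.0001,0,0,0,0],[0.0005,0,-0.0001,0,0,0,0],[0.0005,0,-0.0001,0,0,0,0],[0.0005,0,0,0,0,0,0],[0.0003,0,0,0,0,0,0],[0,0,0,0,0,0,0],[0,0,0,0,0,0,0],[0,0,0,0,0,0,0],[0,0,0,0,0,0,0]]'; python3 st.py
python3 - <<'E'
from h import *
w=env.read_camera("wrist");cv2.imwrite("pics/w7.png",w)
E
```

```text
time_s: 11.32
tool_pos: [0.5593, 0.0522, 0.1068]
tool_rot: [180.0, 0.3, 14.2]
force: [-9.6, -1.4, 2.1]
grip_width: 0.0136
grasp_force: 55.0
[0.5593 0.0522 0.1068] [179.9905   0.2826  14.19  ] [-9.6434 -1.3966  2.128 ] [-0.315   1.6311 -0.0757] 0.013607847817997948
kin push 0.0161 lat 0.0002  Fjig -9.69 1.00
```

```bash
python3 -m jog '[[0,0,-0.0002,0,0.001,0,0],[0,0,-0.0002,0,0.001,0,0],[0.0002,0,-0.0002,0,0.001,0,0],[0.0002,0,0,0,0.001,0,0],[0,0,0,0,0,0,0],[0,0,0,0,0,0,0],[0,0,0,0,0,0,0]]'; python3 st.py
python3 - <<'E'
from h import *
w=env.read_camera("wrist");s=env.read_camera("side");t=env.read_camera("top")
for n,i in zip("wst",(w,s,t)): cv2.imwrite(f"pics/{n}8.png",i)
A=cv2.resize(w[150:300,30:610],(800,207),interpolation=cv2.INTER_CUBIC)
B=cv2.resize(s[175:255,310:400],None,fx=4.4,fy=4.4,interpolation=cv2.INTER_CUBIC)
D=cv2.resize(s[30:400,180:580],(404,352))
cv2.imwrite("pics/c8.png",np.vstack([A,np.hstack([B,D])]))
E
```

```text
time_s: 11.95
tool_pos: [0.559, 0.0522, 0.1067]
tool_rot: [-180.0, 0.1, 14.2]
force: [-10.0, -2.8, -0.5]
grip_width: 0.0138
grasp_force: 55.0
[0.559  0.0522 0.1067] [-179.9957    0.1421   14.1909] [-10.0485  -2.7942  -0.5061] [-0.3637  1.7411 -0.0309] 0.013759751214397866
kin push 0.0158 lat 0.0003  Fjig -10.43 -0.25
```

View pics/c8.png

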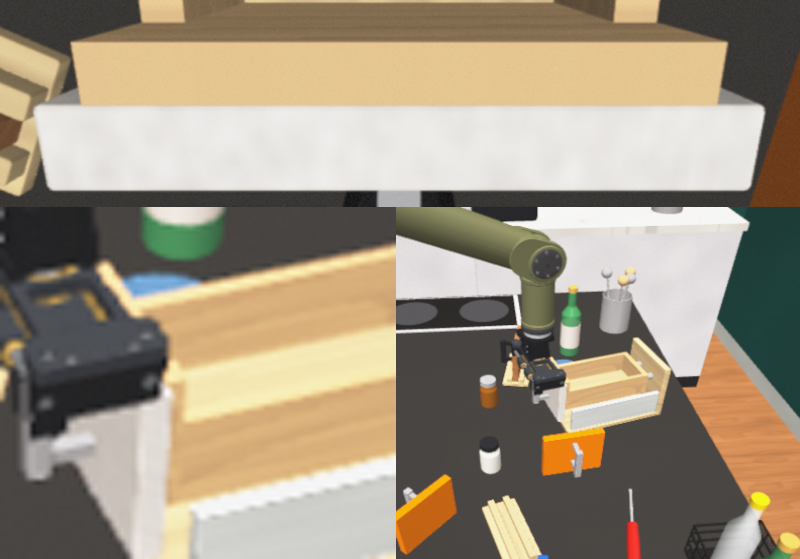

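The front is flush, centred and level at about 10 N and 14 mm of travel. Nothing else has moved, so I'm handing it in.

```bash
python3 -c "
from cell import env
print(env.sign_off())"
```

```text
the job is handed in; nothing more can be done
None
```

The white front is held by its handle flat against the box face, centred and with the tops level. It is pushing at about 10 N, about 14 mm in judging by force and arm position (I did not read the pointer itself), and the job is handed in.

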